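# Push a specimen under the spring flap of the hardness-test loader

### The arm

A 7-joint arm with a two-finger parallel gripper is mounted at the origin on the work surface. World frame = base frame: x ahead of the robot, y to its left, z up, the work surface at z = 0. Lengths are in m, angles in rad, forces in N, time in s.
With the tool pointing down it reaches from about 0.425 to 0.95 m from the base axis. Payload 16.7 kg.
Tool frame: the origin (TCP) lies midway between the tips of the shut fingers; the grasp point (between the pads) lies 19 mm behind it; z points along the fingers, y is the line along which they close (so a half turn about z gives the same grasp; the last joint's range is limited). The gripper opens to 94 mm and grips with 3 to 60 N. Pads are 16 mm wide; open, the fingers measure 119 mm over their backs; the gripper's body (75 mm by 177 mm) begins 78 mm behind the grasp point.
Start: joints at [1.161, 0.426, 0.074, 1.606, -0.034, 1.111, -0.067], TCP at [0.173, -0.652, 0.205] pointing down, gripper open.
Joint ranges: [-2.85, 2.85], [-0.5, 2.14], [-1.23, 1.37], [0.21, 2.46], [-1.02, 4.16], [0.16, 2.05], [-2.73, 2.73]. Speed limits (rad/s): [1.89, 1.89, 2.39, 2.39, 3.01, 3.01, 3.01].

### API

Orientations are given as a unit quaternion [w, x, y, z].
In Python, from cell import manip, viewer, ticket gives the robot as it stands.
- The arm moves only by the tool play_rows, never from a script. Its argument "targets" is text: rows parted by semicolons, each of 7 numbers parted by spaces: the opening, from 0 (shut) to 1 (fully open), then the shift along the world's x, y, z in m, then the turn, a rotation vector about the world's x, y, z in degrees. In form: hand x y z ax ay az; .... A call has 1 to 12 rows; each row is the pose to reach, as a shift and turn from the pose commanded when the call began; what a row does not reach only later rows make up. A row lasts 1/10 s, in which the tool goes at most 50 mm and 8.59 degrees, less where a joint would pass 70% of its speed; a pose out of reach is approached as far as the arm can. A call with a gripper value outside its range is refused whole. The fingers move at their own pace and stop on an object; the grip force is fixed at half the most. Time passes only in rows, so rows that repeat a pose let the fingers close. It gives the time, the measured TCP pose, the force, the opening and the grip force at its end, in the units of the state.
- manip.read_state(): the state, without advancing time (a new reading comes with each control period).
- viewer.snapshot(name): name is "scene" or "top" or "wrist"; returns a dict with "image" (480x640x3 uint8, blue, green, red), "depth" (480x640 float32, m along the optical axis (not along the pixel's ray), 0 where there is no reading), "fov_y" (degrees; the focal length in pixels is half the picture's height over the tangent of half this angle, whatever the lens; pixels are square), "cx", "cy" (the principal point, pixels), "dist" ([k1, k2, p1, p2, k3] as OpenCV has them; the pictures are not rectified), "world_to_cam" (4x4, takes a point from world to camera coordinates). Camera axes: x right, y up, looking along -z (the intrinsics and any distortion apply to the point x, -y, -z); pixel columns grow to the right and rows downward; lengths in m; the calibration is good to about 2 mm. A picture is of the moment at which its call begins.
- ticket.finish_job(): hands the job in; it is judged then, once.
The state is a dict: "clock": time; "qpos": joint angles; "dq": joint speeds; "joint_torque": joint torques, N m; "tool_pos": TCP position; "tcp_rot": TCP orientation; "wrist_force": force on the tool from outside, world axes, zero at the start; "moment": the same for the moment, N m; "grip_width": opening from 0.0 (shut) to 1.0 (fully open); "grasp_force": force on a finger pad.
Only numpy, scipy, OpenCV 4.12 (cv2) and the standard library are available. Lean on these libraries where they do the work, as an engineer would, in place of code of your own. Each camera call takes 0.05 s, during which the arm holds its last target. There are 200 camera calls.

### The job

Press the red plate down with one fingertip to hold the yellow spring flap open, and meanwhile with the other finger push the bright specimen block along its lane, under the flap, until it is fully home against the back stop. Then let go, so that the flap closes onto the block, and move clear. Only push the block, do not lift it, and leave the other things where they are.

Things in the scene. Friction and masses are not known exactly. Their poses are not given: they have to be found in the camera images.
- loader: grey specimen loader fixed to the table. Origin at table height on the lane's centre line, right under the yellow flap's front edge; x along the lane towards the back stop, y towards the red press plate, z up. Lane floor at z = 30 mm, 45 mm wide between dark rails (5 thick, 10 high), from x = -150 mm to the stop. A side ledge, also at z = 30, spans y = -40 to -110 and carries bystanders.
- back_stop (a point): middle of the lane-side face of the dark back stop at the lane's far end, at loader x = +40, z = 41 mm (its top at z = 52). The yellow flap covers the lane from loader x = 0 to 38 mm, just before the stop; its hinge runs along x at loader y = 32, z = 62 mm.
- flap (a joint): angle of the spring-closed yellow flap, rad. 0 = closed (free edge 10 mm above the lane floor, barring the block), about 0.2 = resting on the block's top, 0.6 = fully open, at its stop. Above 0.27 the block passes under it; fully open, its underside is 10 mm above the block. It falls shut as soon as it is let go.
- press_plate (a point): middle of the top of the red press plate, the flap's tail, 34 mm wide, 5 thick, from loader x = -150 to +38 (this point at -85). Pressing it down anywhere along it with 3 to 6 N lifts the flap; a fingertip may slide along it. Here loader y = 75, z = 62 mm closed (sloping up outwards 17 deg), y = 68, z = 38 fully open (sloping down outwards 17 deg).
- block_center (a point): centre of the loose bright metal specimen block, 64 mm long (along the lane), 38 wide, 20 high, 0.25 to 0.5 kg (2 to 6 N to slide, plus the drag of a finger on the plate), lying on the lane floor in front of the flap, centre at loader z = 40 mm. Against the back stop its centre is at loader x = +8 mm and its rear end at x = -24, outside the flap.
- puck: bystander: black resin-mounted specimen puck, 32 mm across, 20 high, standing on the loader's side ledge; origin at its underside 
- coupon: bystander: flat brass coupon 50 x 30 x 8 mm lying on the loader's side ledge; origin at its underside 
- test_disc: bystander: round steel reference disc, 60 mm across, 14 high, on the table beside the red press plate; origin at its underside 
- bottle: bystander: white bottle with red cap, 48 mm across, 110 high, standing on the table; origin at its underside 
- driver: bystander: blue screwdriver lying on the table; origin at its underside, handle towards its -x
- brush: bystander: brush lying on the table; origin at its underside, handle towards its -x
- yellow_bin: bystander: yellow open bin 130 x 200 x 60 mm holding two jars; origin at its underside 
- block: the same block as block_center; origin at the centre of its underside
Not all that is in view belongs to the job. Of the things shaped like the block, the aluminium one is meant.

How it is judged:
By the outcome, as a careful person would: the job done as asked, in the order asked, and still so for the second after the job is handed in, with the robot touching nothing.
It also fails if it takes over 42 s, if anything falls off the work surface, if the arm or the gripper's body presses on something with over 40 N, if the wrist force passes 120 N, or if a joint passes its speed limit or range.

## Working session

There is one attempt and no reset: what is moved stays moved. The work goes in short steps, Python scripts to look and compute and a tool call to move; the robot and the scene stay as the last step left them, time stands still between calls to the robot, and variables do not carry over. Pictures are saved under pics/ and viewed, at most 10 in all, crops included, and the job is handed in when it is done.

Besides the shell and the picture viewer there is one more tool, called as a command line: name --argument value ..., lists and objects as JSON in quotes. play_rows: Moves the arm, as the interface text tells. Its arguments: {"type":"object","properties":{"targets":{"type":"string"}},"required":["targets"]}

```bash
mkdir -p pics; ls; cat > h.py <<'E'
import numpy as np, cv2
from cell import manip, viewer, ticket
def snap(n):
    s=viewer.snapshot(n); s['f']=240/np.tan(np.radians(s['fov_y'])/2); return s
def K(s): return np.array([[s['f'],0,s['cx']],[0,s['f'],s['cy']],[0,0,1.]])
def ray(s,uv):
    p=cv2.undistortPoints(np.array(uv,float).reshape(-1,1,2),K(s),np.array(s['dist'],float)).reshape(-1,2)
    d=np.c_[p[:,0],-p[:,1],-np.ones(len(p))]
    T=np.linalg.inv(s['world_to_cam']); return T[:3,3],d@T[:3,:3].T
def onz(s,uv,z):
    o,d=ray(s,uv); return o+d*((z-o[2])/d[:,2])[:,None]
def ondepth(s,uv):
    o,d=ray(s,uv); return np.array([o+dd*s['depth'][int(v),int(u)] for dd,(u,v) in zip(d,uv)])
E
python3 - <<'E'
from h import *
for n in('scene','top'):
    s=snap(n); cv2.imwrite(f'pics/{n}0.png',s['image']); print(n,s['fov_y'],s['dist'],np.linalg.inv(s['world_to_cam']).round(2)[:3,3])
print(manip.read_state())
E
```

```text
pics
scene 52.976570299342036 [-0.13242772  0.          0.          0.          0.        ] [ 1.53 -0.31  0.83]
top 52.61330282941647 [-0.01928342  0.          0.          0.          0.        ] [ 0.46 -0.01  1.07]
{'clock': 0.1, 'qpos': array([ 1.16149345,  0.42665918,  0.07390545,  1.6065187 , -0.0341074 ,
        1.11079504, -0.06710606]), 'dq': array([-0.00101432, -0.00100048,  0.00037186, -0.00238474,  0.00143066,
       -0.00011912, -0.00063793]), 'joint_torque': array([ 9.37123928e-03, -9.37467098e+01,  3.67734902e+00, -4.55042875e+01,
       -4.85276361e-02,  1.66974671e-02,  2.96006317e-05]), 'tool_pos': array([ 0.17324714, -0.65199433,  0.20486479]), 'tcp_rot': array([-5.47099498e-04,  9.91580209e-01,  1.29492766e-01, -1.18090627e-04]), 'wrist_force': array([-0.84606116,  0.02066842, -0.56954566]), 'moment': array([0.01269613, 0.07026618, 0.01758242]), 'grasp_force': 0.0, 'grip_width': 0.9969299369046267}
```

View pics/top0.png

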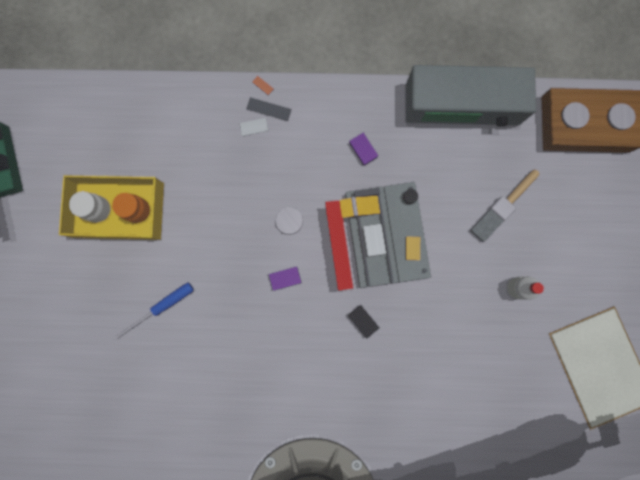

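View pics/scene0.png

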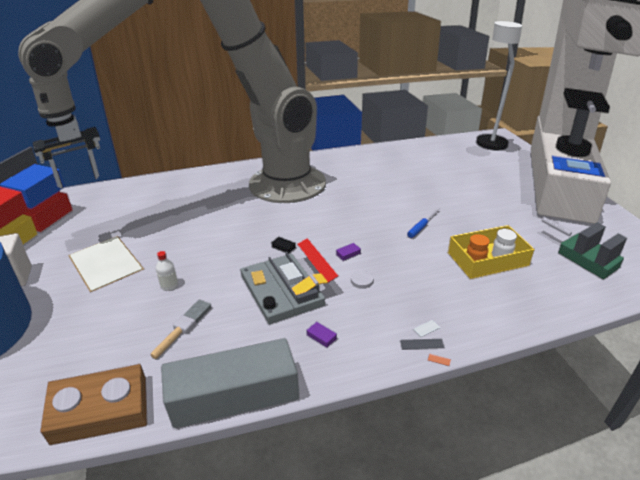

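The candidates shaped like the block, in the top view, are:
- the bright aluminium one in the grey loader's lane at (374,240)
- two purple ones at (364,149) and (284,278)
- a black one at (363,321)

The bright one at (374,240) is the one meant. The yellow flap is at (360,207) and the red plate at (339,245).

```bash
python3 - <<'E'
from h import *
s=snap('top'); im=s['image']; hsv=cv2.cvtColor(im,cv2.COLOR_BGR2HSV)
roi=np.zeros(im.shape[:2],np.uint8); roi[170:310,315:440]=255
lane=np.zeros_like(roi); lane[215:265,360:390]=255
M={'red':(cv2.inRange(hsv,(0,150,80),(8,255,255))|cv2.inRange(hsv,(172,150,80),(180,255,255)))&roi,
'flap':cv2.inRange(hsv,(18,150,120),(32,255,255))&roi,
'block':cv2.inRange(hsv,(0,0,160),(180,60,255))&lane}
for n,z in(('red',.062),('flap',.06),('block',.05)):
    cs=cv2.findContours(M[n],cv2.RETR_EXTERNAL,cv2.CHAIN_APPROX_NONE)[0]
    c=max(cs,key=cv2.contourArea); r=cv2.minAreaRect(c); b=cv2.boxPoints(r)
    P=onz(s,b,z); C=onz(s,[r[0]],z)[0]
    e=P[1]-P[0],P[2]-P[1]
    L=max(e,key=lambda v:np.hypot(*v[:2]))
    print(n,len(cs),cv2.contourArea(c),np.round(r[0],1),C.round(4),[round(float(np.hypot(*v[:2])),4) for v in e],'ang',round(float(np.degrees(np.arctan2(L[1],L[0]))),1), 'depthz',ondepth(s,[r[0]])[0].round(4))
    print(P[:,:2].round(4).tolist())
cv2.imwrite('pics/crop.png',cv2.resize(im[170:310,310:450],None,fx=4,fy=4,interpolation=cv2.INTER_CUBIC))
E
```

```text
red 1 1048.0 [338.4 244.9] [ 0.5463 -0.0433  0.062 ] [0.0279, 0.1814] ang -170.5 depthz [ 0.5464 -0.0434  0.0612]
[[0.6342, -0.0144], [0.6389, -0.0419], [0.4601, -0.0718], [0.4554, -0.0448]]
flap 2 307.0 [367.5 204.8] [ 0.6326 -0.1028  0.06  ] [0.0433, 0.036] ang -83.4 depthz [ 0.6345 -0.1038  0.0487]
[[0.648, -0.0794], [0.653, -0.1225], [0.6171, -0.1261], [0.6122, -0.0832]]
block 1 457.0 [374.2 239.5] [ 0.5607 -0.1189  0.05  ] [0.0361, 0.0622] ang -170.7 depthz [ 0.5607 -0.1189  0.0497]
[[0.5883, -0.096], [0.5946, -0.1316], [0.5332, -0.1416], [0.5269, -0.1063]]
```

View pics/crop.png

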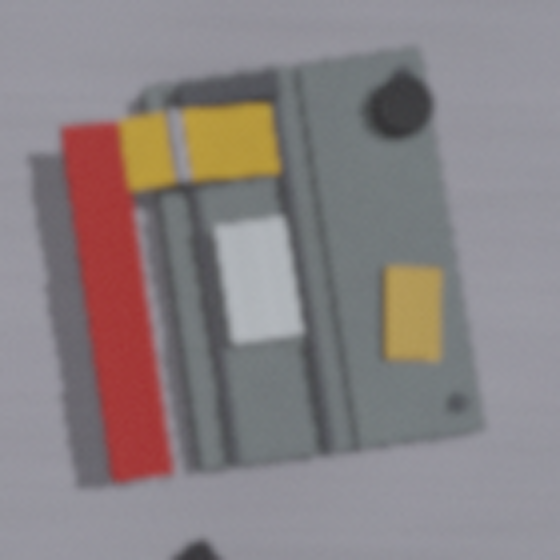

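The crop shows the bright block in the lane with the flap beyond it and the red plate on the left. The measured sizes match (block 62x36 mm, plate 181 mm, top of block at 49.7 mm). This puts the loader origin at about (0.614, -0.108) with a yaw of 9.4°, the block at loader x ≈ -54, and its rear end at ≈ -86. I'm moving to above loader (-112, 34).

play_rows --targets "0.61 0.02 0.035 0 0 0 -1; 0.61 0.045 0.078 0 0 0 -2; 0.61 0.07 0.12 0 0 0 -3; 0.61 0.095 0.163 0 0 0 -4; 0.61 0.12 0.206 0 0 0 -5; 0.61 0.145 0.249 0 0 0 -5.5; 0.61 0.17 0.292 0 0 0 -5.5; 0.61 0.195 0.335 0 0 0 -5.5; 0.61 0.22 0.378 0 0 0 -5.5; 0.61 0.245 0.421 0 0 0 -5.5; 0.61 0.27 0.464 0 0 0 -5.5; 0.61 0.29 0.5 0 0 0 -5.5"

```text
clock: 1.35
tool_pos: [0.4643, -0.1497, 0.2056]
tcp_rot: [-0.0, 0.997, 0.082, 0.0]
wrist_force: [0.6, -0.6, 0.3]
grip_width: 0.611
grasp_force: 0.0
```

play_rows --targets "0.61 0.02 0.035 0 0 0 0; 0.61 0.034 0.059 -0.03 0 0 0; 0.61 0.034 0.059 -0.06 0 0 0; 0.61 0.034 0.059 -0.085 0 0 0; 0.61 0.034 0.059 -0.085 0 0 0; 0.61 0.034 0.059 -0.085 0 0 0"

```text
clock: 1.95
tool_pos: [0.4974, -0.0933, 0.1209]
tcp_rot: [-0.0, 0.997, 0.082, -0.0]
wrist_force: [0.1, 0.2, 0.3]
grip_width: 0.61
grasp_force: 0.0
```

```bash
cat > loc.py <<'E'
from h import *
from scipy.spatial.transform import Rotation as R
O=np.array([.6137,-.1082]); A=np.radians(9.4); E=np.array([[np.cos(A),np.sin(A)],[-np.sin(A),np.cos(A)]])
def L(p): return E@(np.array(p)[:2]-O)*1000
def tcp():
    st=manip.read_state(); q=st['tcp_rot']; m=R.from_quat(np.r_[q[1:],q[0]]).as_matrix()
    print('t',st['clock'],'loader',L(st['tool_pos']).round(1),'z',st['tool_pos'][2].round(4),'yaw',np.degrees(np.arctan2(m[1,0],m[0,0])).round(2),'tilt',m[:,2].round(3),'F',st['wrist_force'].round(1),'grip',st['grip_width'])
E
python3 - <<'E'
from loc import *
tcp(); s=snap('wrist'); cv2.imwrite('pics/w1.png',s['image'])
# expected positions of key loader points in the wrist view
E
```

```text
t 1.95 loader [-112.4   33.7] z 0.1209 yaw 9.37 tilt [-0.001  0.    -1.   ] F [0.1 0.2 0.3] grip 0.6101034593364139
```

View pics/w1.png

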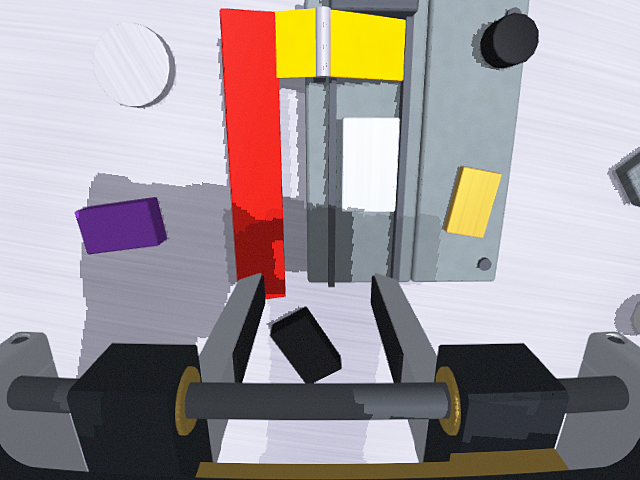

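The wrist view shows the red plate at left (250,150), the flap at (345,45), the block at (371,165), and fingertips at (250,285) and (388,285). I'll refine the measurement from here.

```bash
python3 - <<'E'
from loc import *
s=snap('wrist'); im=s['image']; hsv=cv2.cvtColor(im,cv2.COLOR_BGR2HSV)
roi=np.zeros(im.shape[:2],np.uint8); roi[100:225,335:402]=255
c=max(cv2.findContours(cv2.inRange(hsv,(0,0,225),(180,40,255))&roi,0,1)[0],key=cv2.contourArea)
b=cv2.boxPoints(cv2.minAreaRect(c)); print(b.round(0).tolist())
for p in onz(s,b,.05): print('block',L(p).round(1))
# rails / lane at x rows: depth profile
for v in (110,240,265):
    us=np.arange(225,430,4); P=ondepth(s,[(u,v) for u in us]); print(v,[(int(L(p)[1]),int(p[2]*1000)) for p in P])
print('flapfront',[ (L(p).round(1),p[2].round(3)) for p in ondepth(s,[(340,77),(400,79)])])
E
```

```text
[[340.0, 210.0], [343.0, 117.0], [398.0, 119.0], [395.0, 212.0]]
block [-83.8  17.6]
block [-21.2  16.7]
block [-22.1 -19.7]
block [-85.  -21.3]
110 [(90, 66), (87, 66), (85, 66), (83, 63), (80, 63), (78, 62), (76, 62), (73, 62), (71, 60), (69, 59), (66, 57), (64, 58), (61, 58), (59, 55), (62, -1), (59, -1), (55, -1), (52, 0), (49, 0), (46, 0), (42, 26), (39, 29), (36, 28), (33, 28), (31, 30), (28, 30), (25, 39), (22, 39), (19, 28), (16, 28), (14, 29), (11, 30), (8, 29), (5, 29), (2, 28), (0, 28), (-3, 29), (-5, 29), (-9, 27), (-11, 28), (-14, 29), (-17, 29), (-20, 28), (-22, 29), (-23, 37), (-26, 39), (-31, 28), (-34, 29), (-37, 29), (-40, 28), (-43, 28), (-45, 30)]
240 [(113, 0), (110, 0), (106, 0), (87, 66), (85, 64), (82, 64), (80, 63), (77, 63), (75, 61), (72, 59), (69, 60), (67, 57), (64, 57), (61, 58), (59, 55), (61, -1), (58, 0), (54, 0), (51, -1), (47, 0), (44, -1), (40, 29), (37, 30), (33, 29), (30, 27), (27, 28), (25, 40), (21, 38), (18, 28), (15, 27), (12, 28), (9, 29), (5, 29), (2, 28), (0, 28), (-3, 28), (-6, 28), (-9, 29), (-12, 28), (-16, 28), (-19, 28), (-22, 29), (-24, 34), (-26, 38), (-31, 29), (-35, 28), (-38, 28), (-42, 24), (-44, 28), (-47, 29), (-50, 28), (-53, 29)]
265 [(115, 0), (112, 0), (108, 0), (88, 67), (86, 64), (83, 64), (81, 63), (78, 64), (75, 63), (73, 61), (70, 61), (67, 60), (65, 58), (62, 58), (59, 57), (62, 0), (58, 0), (55, 0), (51, 0), (48, 0), (44, -2), (40, 27), (37, 28), (34, 28), (30, 28), (27, 28), (24, 40), (21, 37), (18, 28), (14, 29), (11, 29), (8, 27), (5, 28), (2, 29), (0, 29), (-4, 28), (-7, 28), (-10, 28), (-13, 29), (-16, 29), (-20, 28), (-23, 29), (-24, 38), (-27, 38), (-33, 28), (-36, 28), (-39, 27), (-42, 28), (-46, 28), (33, 299), (-52, 29), (-55, 29)]
flapfront [(array([ 2.8, 19.6]), np.float64(0.058)), (array([  4.1, -21.8]), np.float64(0.04))]
```

play_rows --targets "0.61 0 0 -0.025 0 0 0; 0.61 0 0 -0.05 0 0 0; 0.61 0 0 -0.06 0 0 0; 0.61 0 0 -0.066 0 0 0; 0.61 0 0 -0.072 0 0 0; 0.61 0 0 -0.077 0 0 0; 0.61 0 0 -0.077 0 0 0; 0.61 0 0 -0.077 0 0 0"

```text
clock: 2.85
tool_pos: [0.4985, -0.0939, 0.0448]
tcp_rot: [0.0, 0.997, 0.081, 0.001]
wrist_force: [-1.5, -2.8, 5.3]
grip_width: 0.607
grasp_force: 2.7
```

```bash
python3 - <<'E'
from loc import *
tcp(); s=snap('wrist'); cv2.imwrite('pics/w2.png',s['image'])
E
```

```text
t 2.85 loader [-111.3   32.9] z 0.0448 yaw 9.35 tilt [ 0.002 -0.001 -1.   ] F [-1.5 -2.8  5.3] grip 0.606918966575263
```

View pics/w2.png

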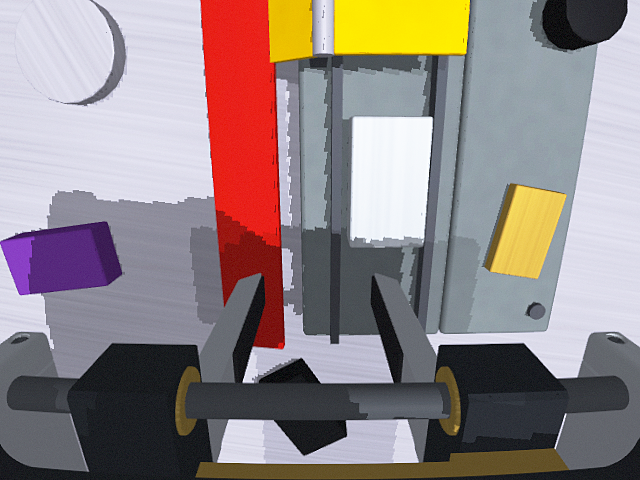

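The flap has lifted: its free edge is now at (400,52). I'll press about 3 mm more and check the angle from depth.

play_rows --targets "0.61 0 0 -0.003 0 0 0; 0.61 0 0 -0.003 0 0 0; 0.61 0 0 -0.003 0 0 0"

```text
clock: 3.2
tool_pos: [0.4988, -0.094, 0.0421]
tcp_rot: [0.001, 0.997, 0.081, 0.001]
wrist_force: [0.3, -2.2, 7.2]
grip_width: 0.607
grasp_force: 3.0
```

```bash
python3 - <<'E'
from loc import *
tcp(); s=snap('wrist')
P=ondepth(s,[(u,20) for u in range(345,470,8)]+[(u,280) for u in range(215,245,5)])
print([(L(p)[:2].round(0).tolist(),round(p[2]*1000)) for p in P])
E
```

```text
t 3.2 loader [-111.1   32.8] z 0.0421 yaw 9.35 tilt [ 0.003 -0.001 -1.   ] F [ 0.3 -2.2  7.2] grip 0.607119259096173
[([14.0, 22.0], 66), ([14.0, 19.0], 64), ([14.0, 16.0], 64), ([14.0, 13.0], 65), ([14.0, 10.0], 66), ([14.0, 7.0], 66), ([14.0, 4.0], 66), ([14.0, 1.0], 66), ([14.0, -2.0], 67), ([14.0, -5.0], 68), ([14.0, -8.0], 68), ([14.0, -11.0], 68), ([14.0, -14.0], 68), ([14.0, -17.0], 68), ([13.0, -20.0], 71), ([14.0, -23.0], 70), ([-124.0, 101.0], -2), ([-124.0, 98.0], -2), ([-107.0, 84.0], 36), ([-107.0, 81.0], 37), ([-107.0, 78.0], 37), ([-101.0, 72.0], 51)]
```

The flap is open about 0.5 rad, with its edge at z ≈ 69 mm. I'm pushing along the lane.

play_rows --targets "0.61 0.006 0.001 0 0 0 0; 0.61 0.012 0.002 0 0 0 0; 0.61 0.018 0.003 0 0 0 0; 0.61 0.023 0.0038 0 0 0 0; 0.61 0.028 0.0046 0 0 0 0; 0.61 0.033 0.0055 0 0 0 0; 0.61 0.038 0.0063 0 0 0 0; 0.61 0.043 0.0071 0 0 0 0; 0.61 0.048 0.0079 0 0 0 0; 0.61 0.053 0.0088 0 0 0 0; 0.61 0.058 0.0096 0 0 0 0; 0.61 0.058 0.0096 0 0 0 0"

```text
clock: 4.45
tool_pos: [0.5558, -0.0835, 0.0407]
tcp_rot: [-0.0, 0.997, 0.082, -0.0]
wrist_force: [-2.7, -0.5, 3.9]
grip_width: 0.611
grasp_force: 2.6
```

```bash
python3 - <<'E'
from loc import *
tcp(); s=snap('wrist'); cv2.imwrite('pics/w3.png',s['image'])
E
```

```text
t 4.45 loader [-53.1  33.8] z 0.0407 yaw 9.39 tilt [-0.  0. -1.] F [-2.7 -0.5  3.9] grip 0.6114686401497624
```

View pics/w3.png

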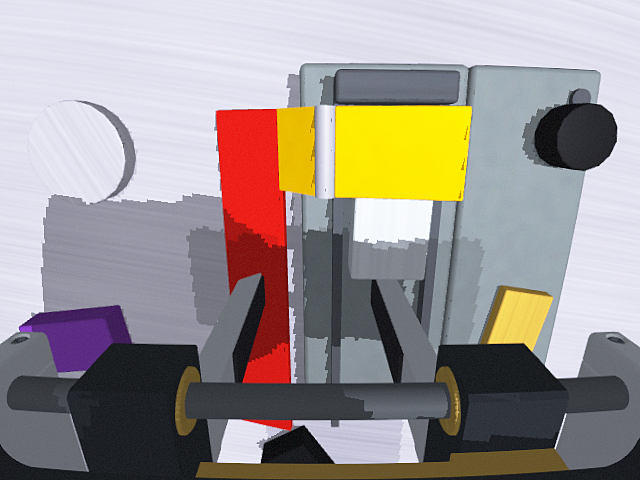

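The block is sliding under the flap, with its rear at about (390,278) and about 21 mm left to go.

play_rows --targets "0.61 0.005 0.0008 0 0 0 0; 0.61 0.01 0.0016 0 0 0 0; 0.61 0.014 0.0023 0 0 0 0; 0.61 0.017 0.0028 0 0 0 0; 0.61 0.019 0.0031 0 0 0 0; 0.61 0.019 0.0031 0 0 0 0"

```text
clock: 5.1
tool_pos: [0.5741, -0.0806, 0.0405]
tcp_rot: [-0.0, 0.997, 0.082, -0.001]
wrist_force: [-5.5, 0.0, 5.2]
grip_width: 0.61
grasp_force: 3.5
```

play_rows --targets "0.61 0.001 0.0002 0 0 0 0; 0.61 0.002 0.0003 0 0 0 0; 0.61 0.002 0.0003 0 0 0 0; 0.61 0.002 0.0003 0 0 0 0"

```text
clock: 5.5
tool_pos: [0.5759, -0.0804, 0.0405]
tcp_rot: [-0.0, 0.997, 0.082, -0.001]
wrist_force: [-7.7, -0.5, 5.6]
grip_width: 0.608
grasp_force: 4.1
```

play_rows --targets "0.61 0.001 0.0002 0 0 0 0; 0.61 0.002 0.0003 0 0 0 0; 0.61 0.002 0.0003 0 0 0 0; 0.61 0.002 0.0003 0 0 0 0"

```text
clock: 5.9
tool_pos: [0.5769, -0.0802, 0.0405]
tcp_rot: [0.0, 0.997, 0.081, -0.001]
wrist_force: [-12.8, 0.3, 10.6]
grip_width: 0.609
grasp_force: 7.4
```

play_rows --targets "0.61 0.001 0.0002 0 0 0 0; 0.61 0.002 0.0003 0 0 0 0; 0.61 0.002 0.0003 0 0 0 0; 0.61 0.002 0.0003 0 0 0 0"

```text
clock: 6.3
tool_pos: [0.5772, -0.0802, 0.0403]
tcp_rot: [0.0, 0.997, 0.081, -0.003]
wrist_force: [-22.9, -0.2, 21.4]
grip_width: 0.612
grasp_force: 12.7
```

```bash
python3 - <<'E'
from loc import *
tcp(); s=snap('wrist'); cv2.imwrite('pics/w4.png',s['image'])
E
```

```text
t 6.3 loader [-31.4  33.6] z 0.0403 yaw 9.31 tilt [-0.006 -0.001 -1.   ] F [-22.9  -0.2  21.4] grip 0.6123446821623232
```

View pics/w4.png

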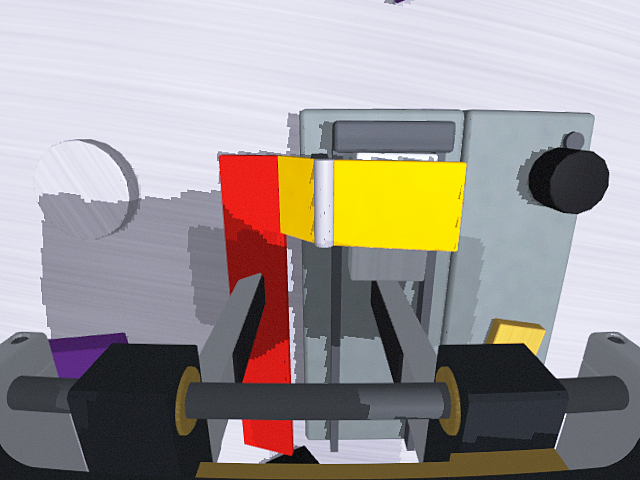

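The push has stalled at 23 N with the finger at loader x = -31.4 (expected about -32), and the block's front is against the stop at (390,155), so it is home. I'll back off a little so the block isn't lifted, then rise and move clear.

play_rows --targets "0.61 -0.004 -0.0007 0 0 0 0; 0.61 -0.008 -0.0013 0 0 0 0; 0.61 -0.012 -0.002 0 0 0 0; 0.61 -0.012 -0.002 0.01 0 0 0; 0.61 -0.012 -0.002 0.02 0 0 0; 0.61 -0.012 -0.002 0.035 0 0 0; 0.61 -0.012 -0.002 0.06 0 0 0; 0.61 -0.03 -0.005 0.1 0 0 0; 0.61 -0.06 -0.01 0.14 0 0 0; 0.61 -0.08 -0.013 0.17 0 0 0; 0.61 -0.08 -0.013 0.17 0 0 0; 0.61 -0.08 -0.013 0.17 0 0 0"

```text
clock: 7.55
tool_pos: [0.5006, -0.0931, 0.2121]
tcp_rot: [0.001, 0.997, 0.081, 0.001]
wrist_force: [1.5, 1.1, 0.2]
grip_width: 0.609
grasp_force: 0.0
```

```bash
python3 - <<'E'
from loc import *
tcp(); s=snap('wrist'); cv2.imwrite('pics/w5.png',s['image'])
im=s['image']; hsv=cv2.cvtColor(im,cv2.COLOR_BGR2HSV)
def big(m): return max(cv2.findContours(m,0,1)[0],key=cv2.contourArea)
c=big(cv2.inRange(hsv,(22,180,120),(32,255,255))); x,y,w,h=cv2.boundingRect(c); print('flap box',x,y,w,h)
P=ondepth(s,[(u,y+h//2) for u in range(x+4,x+w,6)]); print([(L(p).round(0).tolist(),round(p[2]*1000)) for p in P])
E
```

```text
t 7.55 loader [-109.1   33.4] z 0.2121 yaw 9.35 tilt [ 0.003 -0.001 -1.   ] F [1.5 1.1 0.2] grip 0.6092228186572305
flap box 326 47 61 49
[([21.0, 23.0], 62), ([21.0, 18.0], 60), ([22.0, 12.0], 58), ([22.0, 7.0], 59), ([22.0, 2.0], 58), ([22.0, -3.0], 56), ([22.0, -8.0], 55), ([22.0, -13.0], 56), ([22.0, -19.0], 55), ([23.0, -25.0], 52)]
```

View pics/w5.png

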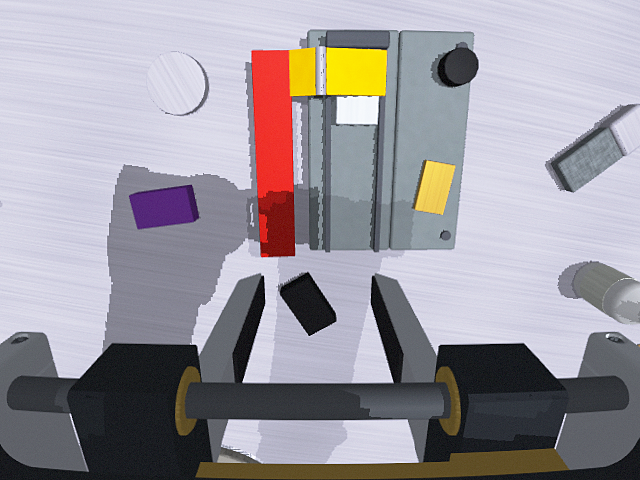

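The flap now rests on the block at about 0.2 rad, the bystanders are where they were, and the arm is clear. One last check of the block's rear end, then hand in.

```bash
python3 - <<'E'
from loc import *
s=snap('wrist')
r=L(onz(s,[(357,124.5)],.05)[0]); f=L(onz(s,[(345,96)],.061)[0]); st=L(onz(s,[(357,47)],.052)[0])
print('rear',r,'flapfront',f,'stop face approx',st, 'rear-flap',r-f)
if -27<(r-f)[0]<-20: print(ticket.finish_job())
E
```

```text
rear [-22.72056201  -1.73165057] flapfront [ 0.77317979 10.25861915] stop face approx [4.15049135e+01 2.32422894e-02] rear-flap [-23.4937418  -11.99026972]
the job is handed in; nothing more can be done
None
```

The block is home against the back stop, the flap has closed onto it, and the arm is clear; I handed the job in at about 7.6 s, with the block's rear end 23.5 mm outside the flap (24 mm expected).

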